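# Touch off the fingertips on two tool setters

### The job

Three spring-loaded tool setters stand among the tools on the bench. Touch off the gripper's fingertips first on the square setter and then on the low round one: each time press its plunger down gently to about half of its 10 mm travel, never to its stop, pause there about half a second, and come off so that it springs back up. Leave the tall round setter untouched, do not pick up, tip or shift any setter, do not disturb the tools lying around, and finish clear of everything.

Things in the scene. Friction and masses are not known exactly. Their poses are not given: they have to be found in the camera images.
- square_setter: the SQUARE setter: aluminium block on a 66 x 66 mm steel foot, body 45 mm high, with a small white dial on its front; loose, about 1 kg, standing on the worktop. Origin: centre of its underside; z up, the dial faces -x.
- square_setter_top (a point): centre of the flat top of that setter's plunger, a steel disc 34 mm in diameter and 4.5 mm thick, on a thinner stem; 61 mm above the worktop when not pressed, its underside 11.5 mm above the body.
- square_setter_plunger (a joint): how far that plunger is pressed down, in m: 0 is up (rest), 0.010 is its stop. A spring pushes it back up: about 1.8 N starts it moving, 6.3 N holds it at half travel, 10.8 N reaches the stop.
- round_setter: the LOW ROUND setter: upright aluminium cylinder on a foot 66 mm in diameter, body 45 mm high, with a small white dial on its front; loose, about 1 kg, standing on the worktop. Origin: centre of its underside; z up, the dial faces -x.
- round_setter_top (a point): centre of the flat top of that setter's plunger, a steel disc 34 mm in diameter and 4.5 mm thick, on a thinner stem; 61 mm above the worktop when not pressed, its underside 11.5 mm above the body.
- round_setter_plunger (a joint): how far that plunger is pressed down, in m: 0 is up (rest), 0.010 is its stop. A spring pushes it back up: about 1.8 N starts it moving, 6.3 N holds it at half travel, 10.8 N reaches the stop.
- tall_setter: the TALL ROUND setter, to be left alone: upright aluminium cylinder on a foot 66 mm in diameter, body 84 mm high, with a small white dial on its front; loose, about 1 kg, standing on the worktop. Origin: centre of its underside; z up, the dial faces -x.
- tall_setter_top (a point): centre of the flat top of that setter's plunger, a steel disc 34 mm in diameter and 4.5 mm thick, on a thinner stem; 100 mm above the worktop when not pressed, its underside 11.5 mm above the body.
- tall_setter_plunger (a joint): how far that plunger is pressed down, in m: 0 is up (rest), 0.010 is its stop. A spring pushes it back up: about 1.8 N starts it moving, 6.3 N holds it at half travel, 10.8 N reaches the stop.
- bolt_m12: a hexagon-headed steel bolt, 21 x 63 x 19 mm, lying; loose, a bystander. Origin: centre of its underside.
- nut_m16: a large steel nut, 24 x 27 x 13 mm, lying flat; loose, a bystander. Origin: centre of its underside.
- marker: a blue and black marker pen, 16 x 130 x 16 mm, lying; loose, a bystander. Origin: centre of its underside.
- wrench_13: a small steel spanner, 28 x 155 x 7 mm, lying flat; loose, a bystander. Origin: centre of its underside.
- oilstone: a reddish brown sharpening stone, 45 x 125 x 24 mm, lying flat; loose, a bystander. Origin: centre of its underside.
- drill_bit_12: a steel drill bit, 11 x 122 x 11 mm, lying; loose, a bystander. Origin: centre of its underside.
- cold_chisel: a dark cold chisel, 20 x 148 x 17 mm, lying; loose, a bystander. Origin: centre of its underside.
- bit_tin: a closed tin with a mustard-yellow lid, 74 x 112 x 32 mm; loose, a bystander. Origin: centre of its underside.
Mind the look-alikes: they are no part of the job. Leave any orange look-alike of the square_setter alone.

How it is judged:
On the way, in this order (a step that is already met when the one before it is completed fails the run):
1. the square setter's plunger is pressed at least 2.5 mm by the fingers, the other two plungers being up (value of joint square_setter_plunger above 0.0025 m and contact force between the fingers and square_setter above 1 N and value of joint each of round_setter_plunger, tall_setter_plunger below 0.001 m), for 0.2 s.
2. then the low round setter's plunger is pressed at least 2.5 mm by the fingers, the square one's being up again (value of joint round_setter_plunger above 0.0025 m and contact force between the fingers and round_setter above 1 N and value of joint square_setter_plunger below 0.001 m), for 0.2 s.
At the end, for the whole second after the job is handed in: All three plungers are up again (within 1 mm), the three setters stand upright and at rest within 10 mm of where they stood, and the tools lie within 15 mm of where they lay (value of joint each of square_setter_plunger, round_setter_plunger, tall_setter_plunger below 0.001 m and distance of each of square_setter, round_setter, tall_setter from where it was at the start of the episode below 0.01 m and angle between each of square_setter, round_setter, tall_setter's own z axis and vertical below 0.1 rad and linear speed of each of square_setter, round_setter, tall_setter below 0.02 m/s and distance of each of bolt_m12, nut_m16, marker, wrench_13, oilstone, drill_bit_12, cold_chisel, bit_tin from where it was at the start of the episode below 0.015 m); the robot touches nothing.
It fails at once if a plunger is pressed to its stop (more than 9 mm) (value of joint any of square_setter_plunger, round_setter_plunger, tall_setter_plunger above 0.009 m).
It fails at once if the tall setter is touched (contact force between any of the fingers, the arm and tall_setter above 0.5 N).
It fails at once if a setter is shifted, lifted (more than 10 mm) or tipped (more than 0.15 rad) (distance of any of square_setter, round_setter, tall_setter from where it was at the start of the episode above 0.01 m or angle between any of square_setter, round_setter, tall_setter's own z axis and vertical above 0.15 rad).
It fails at once if a bystander is disturbed (moved more than 15 mm) (distance of any of bolt_m12, nut_m16, marker, wrench_13, oilstone, drill_bit_12, cold_chisel, bit_tin from where it was at the start of the episode above 0.015 m).
It also fails if it takes over 45 s, if anything falls off the work surface, if the arm or the gripper's body presses on something with over 40 N, if the wrist force passes 120 N, or if a joint passes its speed limit or range.

### The arm

A 7-joint arm with a two-finger parallel gripper is mounted at the origin on a cart in front of the work surface, level with it; the furniture and walls round the work are solid. World frame = base frame: x ahead of the robot, y to its left, z up, the work surface at z = 0. Lengths are in m, angles in rad, forces in N, time in s.
With the tool pointing down it reaches from about 0.425 to 0.875 m from the base axis. Payload 4.7 kg.
Tool frame: the origin (TCP) lies between the finger pads; the fingertips stand ctrl.tip_reach ahead of it and the grasp point (between the pads) lies 5 mm behind it (ctrl.tip_reach is the distance from the TCP to the fingertips, in m); z points along the fingers, y is the direction in which the jaws open and shut (so a half turn about z gives the same grasp; the last joint's range is limited). The gripper opens to 87 mm and grips with 3 to 60 N. Pads are 19 mm wide; open, the fingers measure 117 mm over their backs; the gripper's body (75 mm by 190 mm) begins 51 mm behind the grasp point.
Start: joints at [-1.132, 0.321, -0.07, 1.45, 0.023, 1.371, -0.057], TCP at [0.268, 0.592, 0.209] pointing down, gripper open.
Joint ranges: [-2.86, 2.86], [-0.3, 2.09], [-1.38, 1.24], [0.06, 2.45], [-1.56, 4.7], [0.09, 2.05], [-2.69, 2.69]. Speed limits (rad/s): [2.57, 2.57, 3.14, 3.14, 3.14, 3.14, 3.14].

### API

Orientations are given as a rotation vector (axis times angle).
In Python, from bench import ctrl gives the robot as it stands.
- The arm moves only by the shell command python3 -m handwheel 'ROWS' [FORCE]. ROWS is JSON, a list of rows, each a list of 7 numbers: the shift along the tool's x, y, z in mm, then the turn, a rotation vector about the tool's x, y, z in rad, then the gripper's target within -1 to 1 (shut at 1, half-way at 0, fully open at -1). In form: [[dx, dy, dz, ax, ay, az, grip], ...]. A call has 1 to 12 rows; each row is the pose to reach, as a shift and turn from the pose commanded when the call began, along the tool's axes at that moment; what a row does not reach only later rows make up. A row lasts 1/8 s, in which the tool goes at most 62.5 mm and 10.7 degrees, less where a joint would pass 70% of its speed; a pose out of reach is approached as far as the arm can. A call with a gripper value outside its range is refused whole. The fingers move at their own pace and stop on an object; FORCE is the grip in N (left out, the last holds). Time passes only in rows, so rows that repeat a pose let the fingers close. It gives the time, the measured TCP pose, the force and the opening at its end, in the units of the state.
- ctrl.get_state(): the state, without advancing time (a new reading comes with each control period).
- ctrl.get_image(name): name is "scene" or "top" or "wrist"; returns the picture (384x512x3 uint8, red, green, blue); there is no depth.
- ctrl.camera_model(name): a dict with "mtx" (3x3 intrinsics, pixels), "k1" (the pictures are not rectified: a ray, as slopes to the right and down, at radius r is drawn at 1 + k1 r^2 times it, then the intrinsics apply), "xyz" and "orientation" of the camera in the world. Camera axes: x right, y up, looking along -z (the intrinsics and any distortion apply to the point x, -y, -z); pixel columns grow to the right and rows downward; lengths in m; the calibration is good to about 2 mm. A picture is of the moment at which its call begins: read the wrist's pose just before it. camera_model takes no time and is no camera call; for the wrist camera it gives the pose at the moment of the call.
- ctrl.close_job(): hands the job in, once; it reports no verdict.
The state is a dict: "time": time; "joint_positions": joint angles; "qd": joint speeds; "joint_torque": joint torques, N m; "position": TCP position; "tool_rot": TCP orientation; "ft_force": force on the tool from outside, world axes, zero at the start; "torque": the same for the moment, N m; "grip_width": opening from 0.0 (shut) to 1.0 (fully open).
Only numpy, scipy, OpenCV 4.12 (cv2) and the standard library are available. Lean on these libraries where they do the work, as an engineer would, in place of code of your own. Each camera call takes 0.05 s, during which the arm holds its last target.

## Working session

There is one attempt and no reset: what is moved stays moved. The work goes in short steps, Python scripts to look and compute and a shell command to move; the robot and the scene stay as the last step left them, time stands still between calls to the robot, and variables do not carry over. Pictures are saved under pics/ and viewed, and the job is handed in when it is done.

```bash
ls; mkdir -p pics; python3 - <<'E'
from bench import ctrl
import cv2
s=ctrl.get_state()
for k in ("time","position","tool_rot","ft_force","grip_width"): print(k,s[k])
print(ctrl.tip_reach)
for n in("scene","top","wrist"):
    m=ctrl.camera_model(n);print(n,m)
    cv2.imwrite(f"pics/{n}0.png",ctrl.get_image(n)[:,:,::-1])
E
```

```text
pics
time 0.0
position [0.26771316 0.59164063 0.20751403]
tool_rot [-0.66207499 -3.0707429   0.00313099]
ft_force [ 0.89470802 -0.28443126 -0.90749261]
grip_width 1.0020888749960961
0.014
scene {'mtx': array([[468.54077931,   0.        , 265.26547568],
       [  0.        , 468.54077931, 191.99423311],
       [  0.        ,   0.        ,   1.        ]]), 'k1': 0.023272985623452862, 'xyz': array([-0.22232607, -1.00543983,  0.91207658]), 'orientation': array([ 0.97524317, -0.32284402, -0.5674271 ])}
top {'mtx': array([[354.28723344,   0.        , 253.97033095],
       [  0.        , 354.28723344, 188.28416081],
       [  0.        ,   0.        ,   1.        ]]), 'k1': -0.042900510886996555, 'xyz': array([0.3631025 , 0.03215501, 1.15532426]), 'orientation': array([ 0.12344625, -0.1336712 , -1.59106353])}
wrist {'mtx': array([[272.84696912,   0.        , 256.2653491 ],
       [  0.        , 272.84696912, 190.36419436],
       [  0.        ,   0.        ,   1.        ]]), 'k1': -0.021285266018904538, 'xyz': array([0.19862502, 0.62374596, 0.38467393]), 'orientation': array([-0.25027271, -0.15914577,  1.13859488])}
```

View pics/scene0.png

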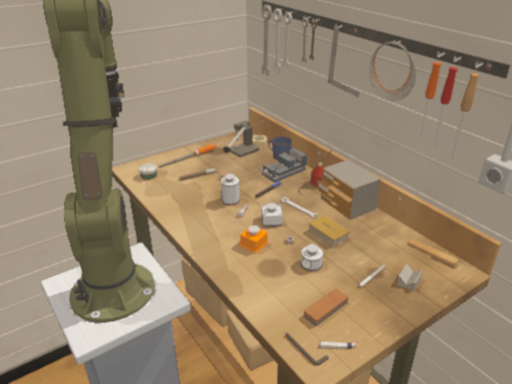

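View pics/top0.png

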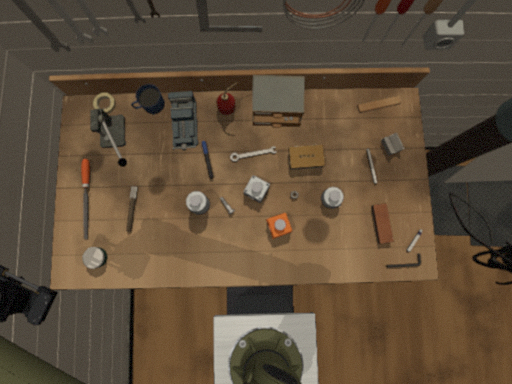

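View pics/wrist0.png

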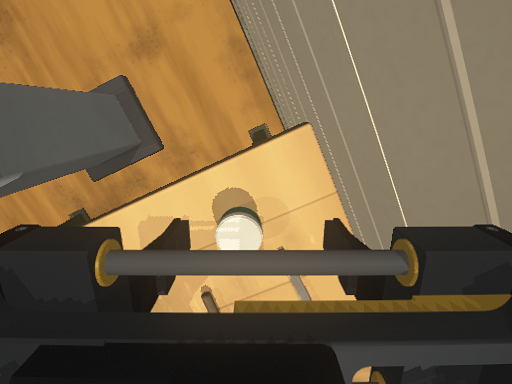

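The candidates are:
- Square silver setter: scene (271,215), top (257,188). It is a silver block.
- Orange look-alike: scene (254,239), top (280,225). Leave it alone.
- Low round setter: scene (312,257), top (333,198). It is short.
- Tall round setter: scene (230,188), top (197,203). It is tall.

I'll confirm these in enlarged crops.

```bash
python3 - <<'E'
import cv2,numpy as np
t=cv2.imread("pics/top0.png");s=cv2.imread("pics/scene0.png")
a=cv2.resize(t[160:250,170:360],None,fx=4,fy=4,interpolation=cv2.INTER_CUBIC)
b=cv2.resize(s[165:280,200:360],None,fx=4,fy=4,interpolation=cv2.INTER_CUBIC)
cv2.imwrite("pics/cropt.png",a);cv2.imwrite("pics/crops.png",b)
E
```

```text
(no output)
```

View pics/cropt.png

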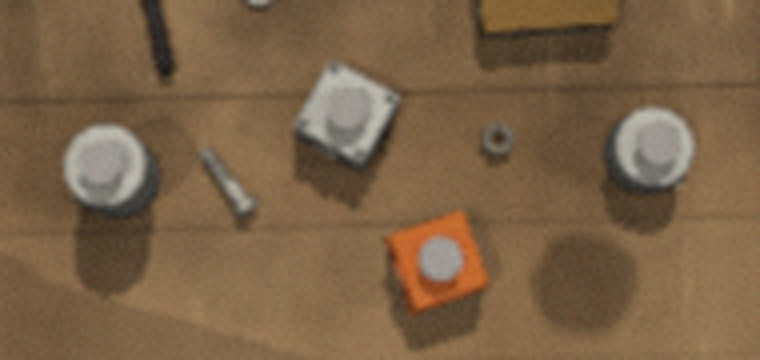

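View pics/crops.png

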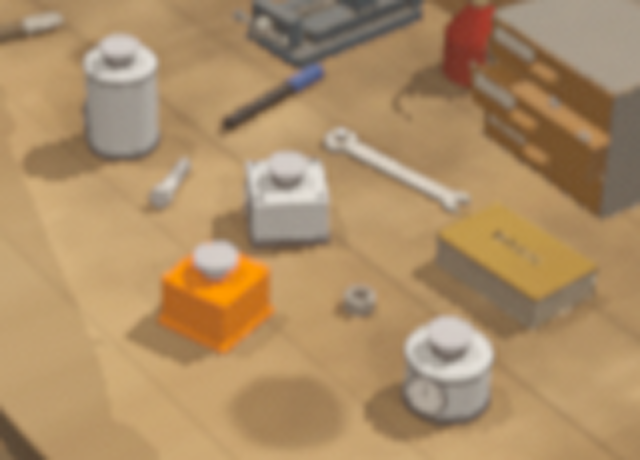

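The crops confirm the identification. The square silver setter's disc is at scene crop (288,166) and top crop (349,106). The low round setter, with its dial showing, has its disc at (450,334) and (657,140). The tall setter is at left and the orange look-alike lies between. Next I'll cast rays.

```bash
cat > h.py <<'E'
import numpy as np,cv2
from scipy.spatial.transform import Rotation as R
def ray(m,u,v):
    d=np.array([m["k1"],0,0,0,0.])
    p=cv2.undistortPoints(np.array([[[u,v]]],float),m["mtx"],d)[0,0]
    return np.array(m["xyz"]),R.from_rotvec(m["orientation"]).apply([p[0],-p[1],-1])
def onz(m,u,v,z):
    o,d=ray(m,u,v);return o+d*(z-o[2])/d[2]
def tri(a,b):
    A=np.zeros((3,3));y=np.zeros(3)
    for o,d in(a,b):
        d=d/np.linalg.norm(d);P=np.eye(3)-np.outer(d,d);A+=P;y+=P@o
    return np.linalg.solve(A,y)
E
python3 - <<'E'
from h import *
from bench import ctrl
T=ctrl.camera_model("top");S=ctrl.camera_model("scene")
c=lambda x,y,ox,oy:((x+.5)/4-.5+ox,(y+.5)/4-.5+oy)
for n,t,s,z in(("sq",(349,106),(288,166),.061),("rd",(657,140),(450,334),.061),("tall",(101,161),(120,46),.1),("orange",(441,260),(216,257),.061)):
    t=c(*t,170,160);s=c(*s,200,165)
    print(n,onz(T,*t,z).round(4),onz(S,*s,z).round(4),tri(ray(T,*t),ray(S,*s)).round(4))
st=ctrl.get_state();print(R.from_rotvec(st["tool_rot"]).as_matrix().round(3))
E
```

```text
sq [0.5498 0.0135 0.061 ] [0.5463 0.0112 0.061 ] [0.5495 0.014  0.0584]
rd [ 0.5171 -0.2268  0.061 ] [ 0.512  -0.2308  0.061 ] [ 0.5168 -0.2272  0.0567]
tall [0.5057 0.2015 0.1   ] [0.5036 0.198  0.1   ] [0.506  0.202  0.0973]
orange [ 0.4278 -0.0542  0.061 ] [ 0.4274 -0.0573  0.061 ] [ 0.4285 -0.0547  0.0589]
[[-0.911  0.412 -0.001]
 [ 0.412  0.911 -0.001]
 [-0.    -0.001 -1.   ]]
```

Both views agree within about 5 mm. I'll move above the square setter with the gripper closing.

```bash
python3 -m handwheel '[[-30,-25,0,0,0,0,1],[-75,-62,0,0,0,0,1],[-120,-100,0,0,0,0,1],[-165,-137,0,0,0,0,1],[-210,-175,0,0,0,0,1],[-255,-213,0,0,0,0,1],[-300,-250,0,0,0,0,1],[-345,-288,0,0,0,0,1],[-390,-325,0,0,0,0,1],[-430,-358,0,0,0,0,1],[-470,-391,0,0,0,0,1],[-494,-412,0,0,0,0,1]]' 20
```

```text
time: 1.65
position: [0.5488, 0.0101, 0.2086]
tool_rot: [0.667, 3.07, -0.001]
ft_force: [0.6, -0.0, -0.7]
grip_width: 0.003
```

```bash
python3 - <<'E'
from h import *
from bench import ctrl
s=ctrl.get_state();print(s["time"],s["position"],s["tool_rot"],s["grip_width"],s["joint_positions"],s["ft_force"])
print(R.from_rotvec(s["tool_rot"]).as_matrix().round(3))
m=ctrl.camera_model("wrist")
cv2.imwrite("pics/w1.png",ctrl.get_image("wrist")[:,:,::-1])
cv2.imwrite("pics/s1.png",ctrl.get_image("scene")[:,:,::-1])
def proj(m,p):
    q=R.from_rotvec(m["orientation"]).inv().apply(np.array(p)-m["xyz"]);x,y=q[0]/-q[2],-q[1]/-q[2];f=1+m["k1"]*(x*x+y*y)
    return (m["mtx"]@[x*f,y*f,1])[:2]
for p in([.548,.0125,.061],[.5145,-.229,.061],list(s["position"][:2])+[s["position"][2]-.014]): print(proj(m,p))
E
```

```text
1.65 [0.54878345 0.01013295 0.2085741 ] [ 6.66885898e-01  3.06963362e+00 -1.20318091e-03] 0.0028438371762864014 [-0.47564889  0.10470271  0.44080496  1.72046804 -0.04511786  1.32645519
  1.11689566] [ 0.63211332 -0.02225199 -0.68089277]
[[-0.91   0.415  0.   ]
 [ 0.415  0.91  -0.001]
 [-0.001 -0.001 -1.   ]]
[257.59152039 175.25060315]
[ 78.15301424 227.58574718]
[255.83031694 217.37312249]
```

View pics/w1.png

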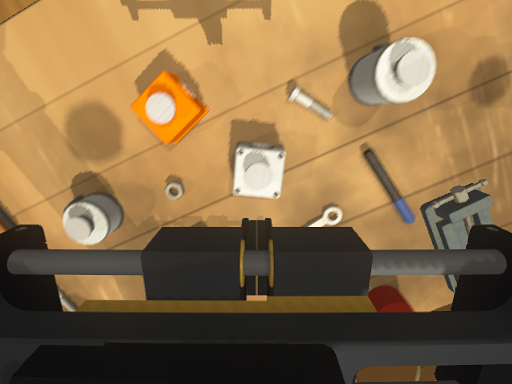

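View pics/s1.png

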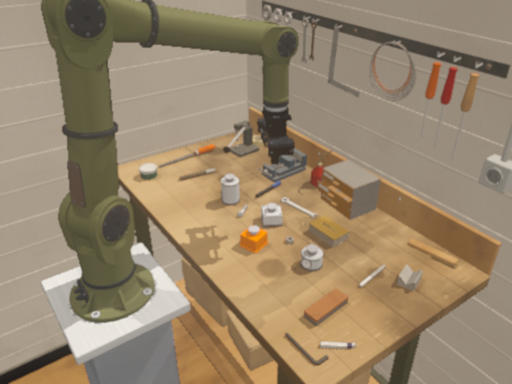

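The wrist view shows the square disc near (258,172), where I predicted (257.6,175). The round one needs a closer look.

```bash
python3 - <<'E'
import cv2,numpy as np
t=cv2.imread("pics/w1.png")
a=cv2.resize(t[180:255,50:145],None,fx=4,fy=4,interpolation=cv2.INTER_CUBIC)
b=cv2.resize(t[135:210,215:310],None,fx=4,fy=4,interpolation=cv2.INTER_CUBIC)
cv2.imwrite("pics/cropw.png",np.hstack([a,b]))
E
```

```text
(no output)
```

View pics/cropw.png

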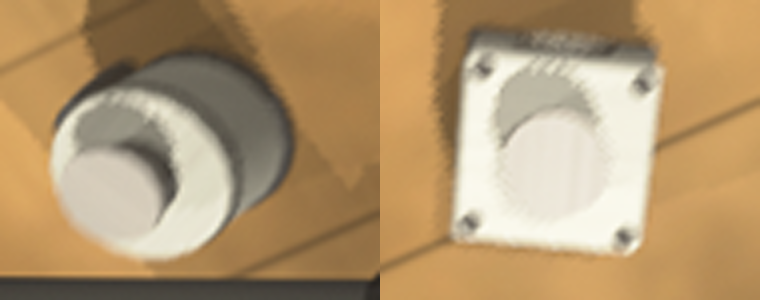

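The round disc is at (77.5,228.6), predicted (78,227.6). The square disc is at (257.9,175.6), predicted (257.6,175.3). Both targets are good to about 1 mm. Next I'll descend to about 14 mm above the square disc.

```bash
python3 -m handwheel '[[2,2,30,0,0,0,1],[2,2,65,0,0,0,1],[2,2,95,0,0,0,1],[2,2,115,0,0,0,1],[2,2,120,0,0,0,1],[2,2,120,0,0,0,1],[2,2,120,0,0,0,1]]'; python3 - <<'E'
from h import *
from bench import ctrl
for i in range(3):
    m=ctrl.camera_model("wrist");im=ctrl.get_image("wrist")
    s=ctrl.get_state();print(s["position"],s["ft_force"])
cv2.imwrite("pics/w2.png",im[:,:,::-1])
im=ctrl.get_image("scene")
cv2.imwrite("pics/s2.png",cv2.resize(im[140:260,200:360,::-1],None,fx=4,fy=4,interpolation=cv2.INTER_CUBIC))
E
```

```text
time: 2.62
position: [0.548, 0.0162, 0.0898]
tool_rot: [0.661, 3.069, 0.001]
ft_force: [-0.7, -0.9, -0.2]
grip_width: 0.01
[0.54801797 0.01616964 0.08977172] [ 0.01824357  0.20830873 -0.20385867]
[0.5479217  0.01610944 0.08968583] [ 0.5562581   0.77565673 -0.63310993]
[0.54778526 0.01602446 0.08946887] [ 1.0564759  -0.12682212 -0.18031534]
```

View pics/w2.png

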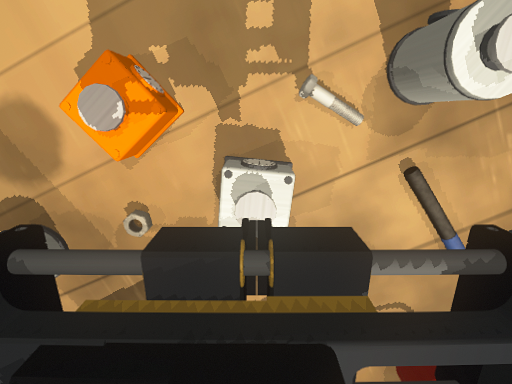

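View pics/s2.png

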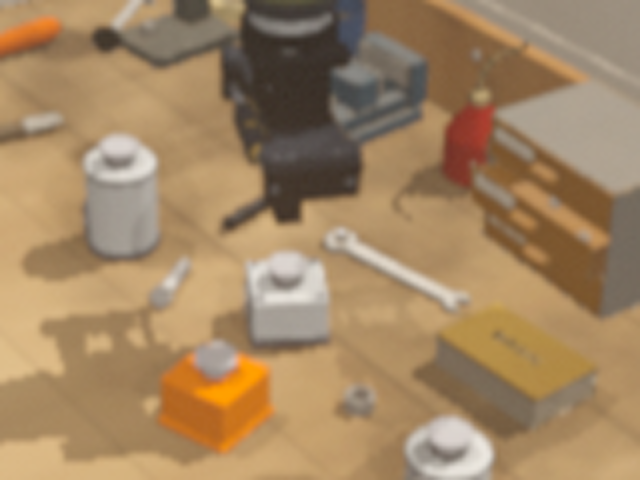

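```bash
python3 - <<'E'
from h import *
from bench import ctrl
def proj(m,p):
    q=R.from_rotvec(m["orientation"]).inv().apply(np.array(p)-m["xyz"]);x,y=q[0]/-q[2],-q[1]/-q[2];f=1+m["k1"]*(x*x+y*y)
    return (m["mtx"]@[x*f,y*f,1])[:2]
s=ctrl.get_state();print(s["position"],s["grip_width"])
tip=s["position"]-[0,0,.014]
for n in("scene","wrist"):
    m=ctrl.camera_model(n);print(n)
    for p in([.548,.0125,.061],tip):
        u=proj(m,p);print(u.round(1),((u-[200,140])*4).round())
im=ctrl.get_image("wrist")
cv2.imwrite("pics/w3.png",cv2.resize(im[140:260,190:320,::-1],None,fx=4,fy=4,interpolation=cv2.INTER_CUBIC))
E
```

```text
[0.54766144 0.01600542 0.08933074] 0.006201128480517665
scene
[271.8 205.8] [287. 263.]
[271.1 201.7] [285. 247.]
wrist
[252.  212.7] [208. 291.]
[255.8 217.3] [223. 309.]
```

View pics/w3.png

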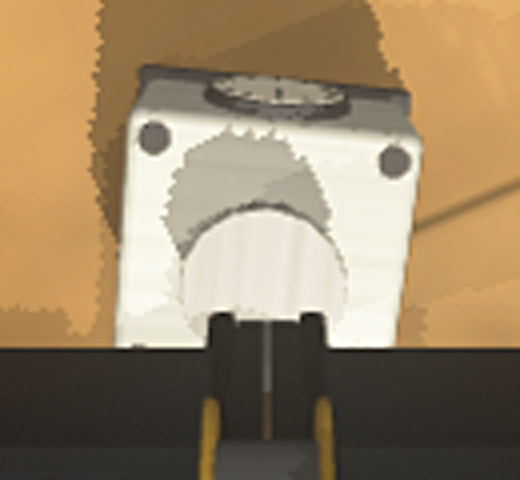

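The fingertip appears higher in the scene view than the model predicts, so I'll look closer before going down.

```bash
python3 - <<'E'
from h import *
from bench import ctrl
print(ctrl.tip_reach, ctrl.get_state()["position"])
im=ctrl.get_image("scene")
a=cv2.resize(im[165:225,240:310,::-1],None,fx=8,fy=8,interpolation=cv2.INTER_CUBIC)
cv2.imwrite("pics/s4.png",a)
E
```

```text
0.014 [0.54755721 0.0159926  0.08919981]
```

View pics/s4.png

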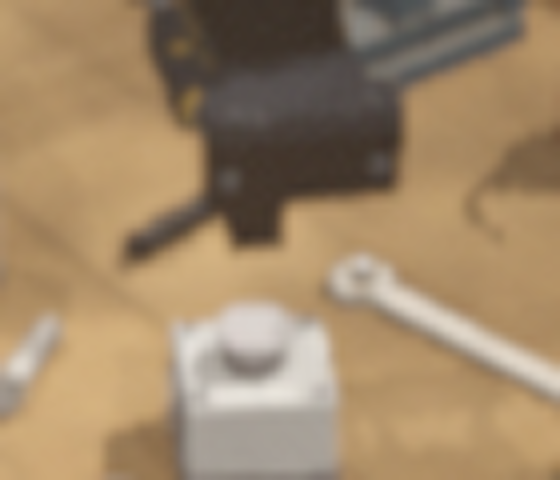

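```bash
python3 - <<'E'
from h import *
from bench import ctrl
S=ctrl.camera_model("scene");W=ctrl.camera_model("wrist");p=ctrl.get_state()["position"]
t=tri(ray(S,272.2,195.2),ray(W,256.4,218.3));print(t,p,t-p)
print(R.from_rotvec(W["orientation"]).as_matrix().round(3), W["xyz"]-p)
# where scene ray crosses vertical plane x=p0
o,d=ray(S,272.2,195.2);k=(p[1]-o[1])/d[1];print(o+k*d)
k=(p[0]-o[0])/d[0];print(o+k*d)
def proj(m,p):
    q=R.from_rotvec(m["orientation"]).inv().apply(np.array(p)-m["xyz"]);x,y=q[0]/-q[2],-q[1]/-q[2];f=1+m["k1"]*(x*x+y*y)
    return (m["mtx"]@[x*f,y*f,1])[:2],-q[2]
Rt=R.from_rotvec(ctrl.get_state()["tool_rot"]).as_matrix()
for dx in(-.0095,0,.0095):
  for dz in(-.005,.005,.014): print(dx,dz,proj(W,p+Rt@[dx,0,dz]),proj(S,p+Rt@[dx,0,dz])[0])
E
```

```text
[0.5459533  0.01732877 0.09728003] [0.54746068 0.01594969 0.08903643] [-0.00150738  0.00137908  0.00824361]
[[ 0.412 -0.875 -0.253]
 [ 0.911  0.396  0.114]
 [ 0.    -0.277  0.961]] [-0.06933172  0.03167963  0.1769767 ]
[0.55145634 0.01594969 0.09891955]
[0.54746068 0.01067544 0.10311853]
-0.0095 -0.005 (array([255.74398432, 240.3514944 ]), np.float64(0.1890024901141787)) [274.04978461 196.55478217]
-0.0095 0.005 (array([255.77152292, 234.13921503]), np.float64(0.1986114967934849)) [273.99807673 199.14297401]
-0.0095 0.014 (array([255.79413912, 229.0384756 ]), np.float64(0.20725960280486047)) [273.95185655 201.45701771]
0 -0.005 (array([255.73873134, 227.71427774]), np.float64(0.18637200390523978)) [271.18633605 196.85412746]
0 0.005 (array([255.76692552, 222.03314875]), np.float64(0.19598101058454603)) [271.14454049 199.44406164]
0 0.014 (array([255.79004763, 217.3749935 ]), np.float64(0.20462911659592162)) [271.10717951 201.75964787]
0.0095 -0.005 (array([255.73337546, 214.70454525]), np.float64(0.18374151769630093)) [268.31670712 197.15412851]
0.0095 0.005 (array([255.76224461, 209.5893983 ]), np.float64(0.19335052437560712)) [268.28486559 199.74581111]
0.0095 0.014 (array([255.78588661, 205.40119978]), np.float64(0.20199863038698276)) [268.25640094 202.06294523]
```

Triangulation puts the visible tip higher than nominal (about z=0.097), and the arm settles with a lag. I'll descend in small steps and watch the force.

```bash
python3 -m handwheel '[[0,0,3,0,0,0,1],[0,0,6,0,0,0,1],[0,0,9,0,0,0,1],[0,0,10,0,0,0,1],[0,0,10,0,0,0,1],[0,0,10,0,0,0,1]]'; python3 - <<'E'
from h import *
from bench import ctrl
im=ctrl.get_image("scene")
for i in range(4):
    w=ctrl.get_image("wrist");s=ctrl.get_state();print(s["position"],s["ft_force"],s["torque"])
a=cv2.resize(im[165:225,240:310,::-1],None,fx=6,fy=6,interpolation=cv2.INTER_CUBIC)
b=cv2.resize(w[170:230,220:290,::-1],None,fx=6,fy=6,interpolation=cv2.INTER_CUBIC)
cv2.imwrite("pics/s5.png",np.vstack([a,b])[:,:]);cv2.imwrite("pics/s5.png",np.hstack([a,b])[:, :800])
E
```

```text
time: 3.68
position: [0.5473, 0.0159, 0.0788]
tool_rot: [0.662, 3.071, 0.0]
ft_force: [0.6, 0.3, -0.3]
grip_width: 0.004
[0.54732932 0.0159107  0.07880673] [-0.66250115  0.1460228  -0.228762  ] [0.00311044 0.0101966  0.00329959]
[0.54731757 0.01594257 0.07878541] [-0.53228224 -0.21605471  0.76979419] [-0.02644686 -0.01882783  0.00516109]
[0.54729698 0.01593013 0.07875981] [-0.51836747 -0.03652331 -0.089068  ] [ 0.00602571  0.03449776 -0.04392117]
[0.54728117 0.01592132 0.07875088] [ 0.0883274   0.29138627 -0.20060465] [-0.0090701  -0.0223434  -0.03886405]
```

View pics/s5.png

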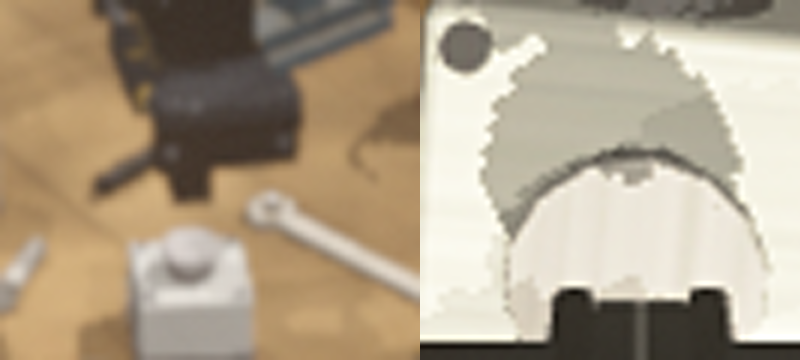

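```bash
python3 -m handwheel '[[0,0,1,0,0,0,1],[0,0,2,0,0,0,1],[0,0,3,0,0,0,1],[0,0,4,0,0,0,1],[0,0,5,0,0,0,1],[0,0,6,0,0,0,1],[0,0,6,0,0,0,1],[0,0,6,0,0,0,1]]'; python3 - <<'E'
from h import *
from bench import ctrl
im=ctrl.get_image("scene")
for i in range(3):
    w=ctrl.get_image("wrist");s=ctrl.get_state();print(s["position"],s["ft_force"],s["torque"])
a=cv2.resize(im[165:225,240:310,::-1],None,fx=6,fy=6,interpolation=cv2.INTER_CUBIC)
b=cv2.resize(w[170:230,220:290,::-1],None,fx=6,fy=6,interpolation=cv2.INTER_CUBIC)
cv2.imwrite("pics/s6.png",np.hstack([a,b])[:, :800])
E
```

```text
time: 4.92
position: [0.5473, 0.0159, 0.0727]
tool_rot: [0.662, 3.071, 0.0]
ft_force: [0.0, -0.0, -0.4]
grip_width: 0.011
[0.54730252 0.01590906 0.07273551] [ 0.96926332  0.36143063 -0.59624926] [ 0.00106684 -0.02380875  0.00422729]
[0.54728924 0.01593733 0.07274665] [ 0.24921988 -0.27907087  0.02385937] [-0.00158352  0.03521621 -0.01391684]
[0.54726881 0.01592973 0.07271647] [-0.69999126  0.0913931  -0.57628347] [-0.01519973 -0.00459897  0.03771532]
```

View pics/s6.png

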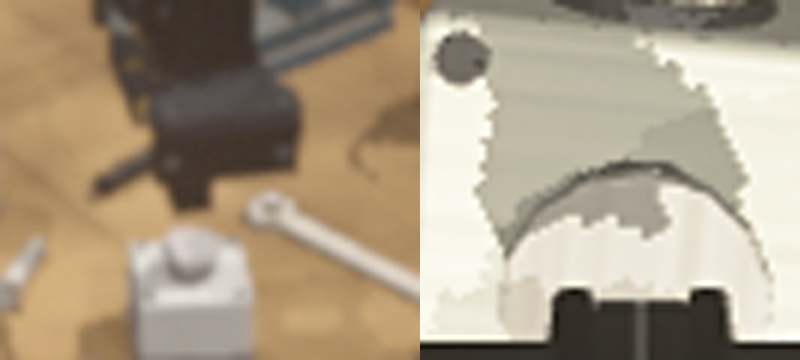

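There's no contact at the nominal height, which agrees with the images. The tips end about 8 mm behind the TCP, so I expect contact near TCP z≈0.053. I'll keep descending carefully.

```bash
python3 -m handwheel '[[0,0,1.5,0,0,0,1],[0,0,3,0,0,0,1],[0,0,4.5,0,0,0,1],[0,0,6,0,0,0,1],[0,0,7,0,0,0,1],[0,0,8,0,0,0,1],[0,0,8,0,0,0,1],[0,0,8,0,0,0,1]]'; python3 - <<'E'
from h import *
from bench import ctrl
im=ctrl.get_image("scene")
for i in range(3):
    w=ctrl.get_image("wrist");s=ctrl.get_state();print(s["position"],s["ft_force"],s["torque"])
a=cv2.resize(im[165:225,240:310,::-1],None,fx=6,fy=6,interpolation=cv2.INTER_CUBIC)
b=cv2.resize(w[170:230,220:290,::-1],None,fx=6,fy=6,interpolation=cv2.INTER_CUBIC)
cv2.imwrite("pics/s7.png",np.hstack([a,b])[:, :800])
E
```

```text
time: 6.12
position: [0.5473, 0.0159, 0.0647]
tool_rot: [0.662, 3.071, 0.0]
ft_force: [-1.1, 0.7, -0.5]
grip_width: 0.004
[0.54727422 0.01593127 0.06473452] [ 0.09802945 -0.50510539  0.09966677] [-0.02193793 -0.04393491 -0.0049108 ]
[0.54729599 0.01592558 0.06473185] [-0.09834521 -0.56054656 -0.15902819] [0.01948485 0.02498937 0.00375502]
[0.54727848 0.01593799 0.06473338] [-1.27030985 -0.27062525  0.09617608] [0.02930343 0.01804406 0.00261093]
```

View pics/s7.png

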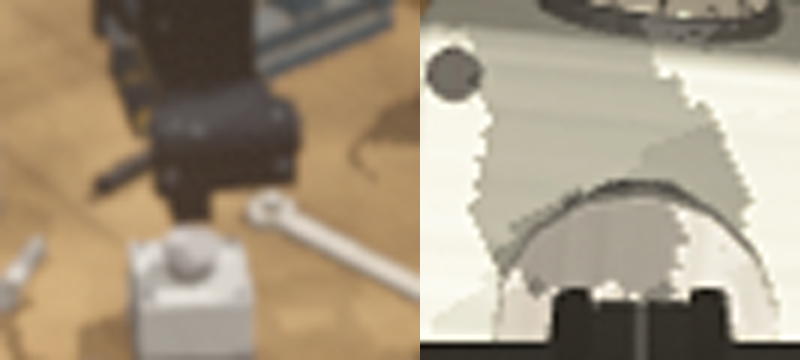

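```bash
python3 -m handwheel '[[0,0,1,0,0,0,1],[0,0,2,0,0,0,1],[0,0,3,0,0,0,1],[0,0,4,0,0,0,1],[0,0,5,0,0,0,1],[0,0,6,0,0,0,1],[0,0,6,0,0,0,1],[0,0,6,0,0,0,1]]'; python3 - <<'E'
from h import *
from bench import ctrl
im=ctrl.get_image("scene")
for i in range(3):
    w=ctrl.get_image("wrist");s=ctrl.get_state();print(s["position"],s["ft_force"],s["torque"])
a=cv2.resize(im[165:225,240:310,::-1],None,fx=6,fy=6,interpolation=cv2.INTER_CUBIC)
b=cv2.resize(w[170:230,220:290,::-1],None,fx=6,fy=6,interpolation=cv2.INTER_CUBIC)
cv2.imwrite("pics/s8.png",np.hstack([a,b])[:, :800])
E
```

```text
time: 7.32
position: [0.5473, 0.0159, 0.0587]
tool_rot: [0.662, 3.071, 0.0]
ft_force: [1.1, -0.7, 0.4]
grip_width: 0.008
[0.54727895 0.01593769 0.05871984] [-0.3466741  -1.23234576  0.49369378] [0.05481576 0.03917294 0.0528737 ]
[0.54729071 0.0158938  0.05873508] [-0.08133651 -0.06671423  0.28157927] [ 8.67022152e-05  2.08839335e-02 -2.13961290e-02]
[0.54728517 0.01590196 0.05872331] [ 0.18155031  0.41587887 -0.27983762] [0.03268705 0.01148887 0.00196612]
```

View pics/s8.png

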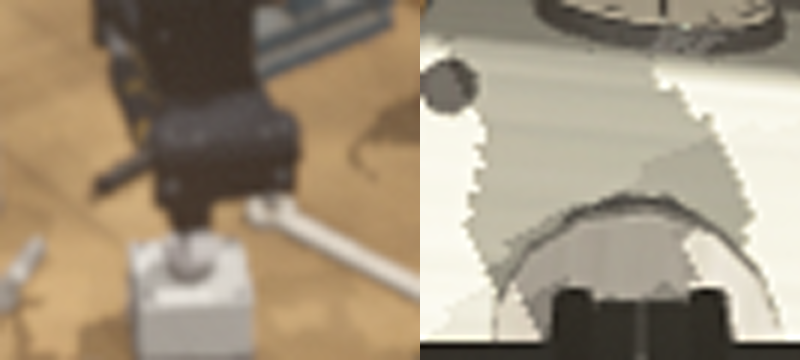

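The gap is down to a few mm. I'll take smaller increments from here.

```bash
python3 -m handwheel '[[0,0,1,0,0,0,1],[0,0,2,0,0,0,1],[0,0,3,0,0,0,1],[0,0,4,0,0,0,1],[0,0,4,0,0,0,1]]'; python3 - <<'E'
from bench import ctrl
for i in range(3):
    s=ctrl.get_state();print(s["position"],s["ft_force"]);ctrl.get_image("top")
E
python3 -m handwheel '[[0,0,1,0,0,0,1],[0,0,2,0,0,0,1],[0,0,2,0,0,0,1]]'
```

```text
time: 8.15
position: [0.5471, 0.0159, 0.0545]
tool_rot: [-0.662, -3.071, 0.0]
ft_force: [-1.0, 0.5, -0.3]
grip_width: 0.004
[0.5471286  0.01589726 0.05452863] [-0.99863504  0.47598508 -0.30135729]
[0.54720069 0.01593558 0.05461205] [ 0.66836558 -0.40032096  0.47222934]
[0.547242   0.01593403 0.05467886] [-0.54745038 -0.40902493  0.09596456]
time: 8.68
position: [0.5472, 0.0159, 0.0526]
tool_rot: [-0.662, -3.071, 0.0]
ft_force: [0.1, 0.8, -0.4]
grip_width: 0.004
```

```bash
python3 -m handwheel '[[0,0,1,0,0,0,1],[0,0,2,0,0,0,1],[0,0,2,0,0,0,1]]'; python3 - <<'E'
from h import *
from bench import ctrl
im=ctrl.get_image("scene")
for i in range(3):
    w=ctrl.get_image("wrist");s=ctrl.get_state();print(s["position"],s["ft_force"],s["torque"])
a=cv2.resize(im[165:225,240:310,::-1],None,fx=6,fy=6,interpolation=cv2.INTER_CUBIC)
b=cv2.resize(w[170:230,220:290,::-1],None,fx=6,fy=6,interpolation=cv2.INTER_CUBIC)
cv2.imwrite("pics/s9.png",np.hstack([a,b])[:, :800])
E
```

```text
time: 9.05
position: [0.5472, 0.0159, 0.0506]
tool_rot: [-0.662, -3.071, -0.0]
ft_force: [0.3, -0.7, -0.2]
grip_width: 0.002
[0.54722562 0.01591534 0.05065385] [0.64128972 0.26173202 0.02171203] [-0.05527442  0.01058747  0.0262563 ]
[0.5472556  0.01589114 0.05066378] [-0.39195784 -0.42473494  0.03877537] [ 0.01635439 -0.0006684  -0.00409937]
[0.54727027 0.0159091  0.05069604] [0.57866002 0.12346388 0.69026462] [-0.04416371  0.0298993   0.04744157]
```

View pics/s9.png

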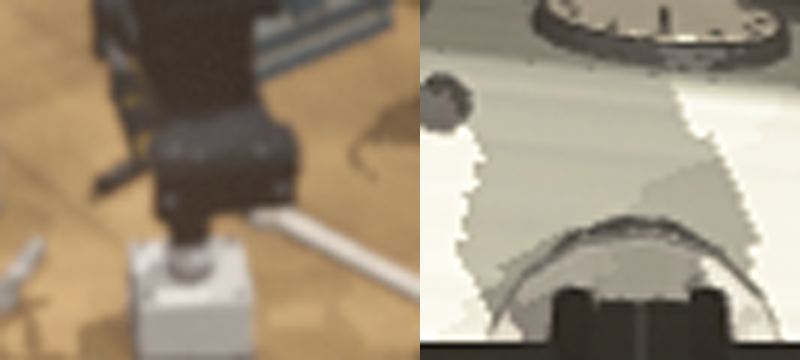

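```bash
python3 -m handwheel '[[0,0,0.5,0,0,0,1],[0,0,1,0,0,0,1],[0,0,1,0,0,0,1]]'; python3 -m handwheel '[[0,0,0,0,0,0,1]]'|grep for
```

```text
time: 9.62
position: [0.5472, 0.0159, 0.0496]
tool_rot: [-0.662, -3.071, -0.0]
ft_force: [0.6, -0.9, -0.7]
grip_width: 0.006
ft_force: [-0.2, -0.5, -0.8]
```

```bash
python3 -m handwheel '[[0,0,0.5,0,0,0,1],[0,0,1,0,0,0,1],[0,0,1,0,0,0,1]]'; python3 -m handwheel '[[0,0,0,0,0,0,1]]'|grep for
```

```text
time: 10.12
position: [0.5472, 0.0159, 0.0486]
tool_rot: [-0.662, -3.071, -0.0]
ft_force: [-0.6, 1.5, 0.0]
grip_width: 0.006
ft_force: [0.4, 0.0, -0.7]
```

```bash
python3 -m handwheel '[[0,0,0.5,0,0,0,1],[0,0,1,0,0,0,1],[0,0,1,0,0,0,1]]'; python3 - <<'E'
from h import *
from bench import ctrl
im=ctrl.get_image("scene")
for i in range(3):
    w=ctrl.get_image("wrist");s=ctrl.get_state();print(s["position"],s["ft_force"],s["torque"])
a=cv2.resize(im[165:225,240:310,::-1],None,fx=6,fy=6,interpolation=cv2.INTER_CUBIC)
b=cv2.resize(w[170:230,220:290,::-1],None,fx=6,fy=6,interpolation=cv2.INTER_CUBIC)
cv2.imwrite("pics/s10.png",np.hstack([a,b])[:, :800])
E
```

```text
time: 10.62
position: [0.5472, 0.016, 0.0476]
tool_rot: [0.662, 3.071, 0.0]
ft_force: [0.9, -0.1, -0.2]
grip_width: 0.007
[0.54722938 0.01591356 0.04766493] [-0.68650379  0.22649027  0.54662518] [-0.0146908   0.01231727  0.02029806]
[0.54720378 0.01588526 0.04762988] [-0.09129625  0.92501964 -0.33947225] [-0.02576859  0.00860745 -0.00794123]
[0.54721895 0.01591605 0.0476619 ] [ 0.80087457  0.36375401 -0.44271813] [-0.00503281  0.00099882 -0.03351646]
```

View pics/s10.png

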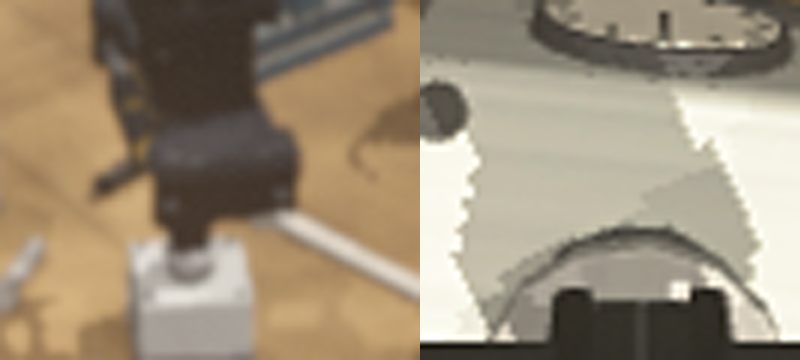

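```bash
python3 -m handwheel '[[0,0,0.5,0,0,0,1],[0,0,1,0,0,0,1],[0,0,1,0,0,0,1]]'|grep -E 'pos|force'; python3 -m handwheel '[[0,0,0,0,0,0,1]]'|grep for
```

```text
position: [0.5473, 0.0159, 0.0468]
ft_force: [-1.0, 0.7, 2.1]
ft_force: [-1.6, -0.0, 2.3]
```

```bash
python3 -m handwheel '[[0,0,0.5,0,0,0,1],[0,0,1,0,0,0,1],[0,0,1,0,0,0,1]]'|grep -E 'pos|force'; python3 -m handwheel '[[0,0,0,0,0,0,1]]'|grep for
```

```text
position: [0.5473, 0.0159, 0.0457]
ft_force: [-0.8, -0.8, 3.5]
ft_force: [-1.5, -0.6, 3.4]
```

Contact was at TCP z≈0.0473. I'll press about 3 mm more, hold, then check.

```bash
python3 -m handwheel '[[0,0,1,0,0,0,1],[0,0,2,0,0,0,1],[0,0,3,0,0,0,1],[0,0,3.4,0,0,0,1],[0,0,3.4,0,0,0,1],[0,0,3.4,0,0,0,1]]'; python3 - <<'E'
from h import *
from bench import ctrl
for i in range(6):
    w=ctrl.get_image("wrist");s=ctrl.get_state();print(s["position"],s["ft_force"],s["torque"])
E
```

```text
time: 12.58
position: [0.5473, 0.0159, 0.0425]
tool_rot: [0.662, 3.071, 0.0]
ft_force: [-2.9, -0.2, 5.8]
grip_width: 0.007
[0.54733637 0.01595695 0.04255967] [-2.20493137 -0.04249663  6.70307767] [-0.0104387   0.43836274  0.02130648]
[0.54731308 0.0158901  0.04255042] [-2.09264988  0.44648577  6.06143116] [-0.0685811   0.45548357  0.06005521]
[0.54731346 0.01594474 0.0425482 ] [-1.00497488 -0.09246687  5.85476993] [-0.01942502  0.50012468 -0.00523924]
[0.547312   0.01591326 0.0425448 ] [-2.15078502 -0.34710333  4.76608257] [-0.02393367  0.4875981  -0.01702919]
[0.54729221 0.01592452 0.04253905] [-1.82787913  0.087162    5.28633188] [-0.01247931  0.43970484  0.02627897]
[0.54730777 0.01593265 0.04257122] [-1.5499784   0.28934608  7.08260566] [ 0.01106604  0.45980125 -0.05819478]
```

The plunger was held about 4.7 mm down for over 0.5 s at about 6 N. Now I'll come off and travel to the low round setter.

```bash
python3 -m handwheel '[[0,0,-2,0,0,0,1],[0,0,-5,0,0,0,1],[0,0,-12,0,0,0,1],[0,0,-35,0,0,0,1],[0,0,-70,0,0,0,1],[-12,-40,-80,0,0,0,1],[-27,-90,-80,0,0,0,1],[-42,-140,-80,0,0,0,1],[-57,-190,-80,0,0,0,1],[-69,-226,-80,0,0,0,1],[-71,-234,-80,0,0,0,1],[-71,-234,-80,0,0,0,1]]'; python3 -m handwheel '[[0,0,15,0,0,0,1],[0,0,35,0,0,0,1],[0,0,45,0,0,0,1],[0,0,45,0,0,0,1],[0,0,45,0,0,0,1],[0,0,45,0,0,0,1]]'; python3 - <<'E'
from h import *
from bench import ctrl
im=ctrl.get_image("scene")
for i in range(3):
    m=ctrl.camera_model("wrist");w=ctrl.get_image("wrist");s=ctrl.get_state();print(s["position"],s["ft_force"])
def proj(m,p):
    q=R.from_rotvec(m["orientation"]).inv().apply(np.array(p)-m["xyz"]);x,y=q[0]/-q[2],-q[1]/-q[2];f=1+m["k1"]*(x*x+y*y)
    return (m["mtx"]@[x*f,y*f,1])[:2]
p=s["position"];print("aligned disc px",proj(m,[p[0],p[1],.061]),(proj(m,[p[0],p[1],.061])-[210,165])*4)
a=cv2.resize(im[180:280,260:360,::-1],None,fx=4,fy=4,interpolation=cv2.INTER_CUBIC)
b=cv2.resize(w[165:265,210:310,::-1],None,fx=4,fy=4,interpolation=cv2.INTER_CUBIC)
cv2.imwrite("pics/s11.png",np.hstack([a,b]))
E
```

```text
time: 14.38
position: [0.5154, -0.2263, 0.122]
tool_rot: [-0.663, -3.07, -0.001]
ft_force: [-0.0, -0.2, -0.8]
grip_width: 0.005
time: 15.12
position: [0.516, -0.2267, 0.0779]
tool_rot: [0.662, 3.07, 0.0]
ft_force: [-0.5, -0.4, 0.2]
grip_width: 0.011
[ 0.51586891 -0.22669903  0.07781154] [-0.05462521  0.27016678  1.01977719]
[ 0.51581443 -0.22665369  0.0777333 ] [ 0.11195233 -0.12201759 -0.15376197]
[ 0.5157184  -0.22663836  0.07762696] [ 0.05881689  0.34999378 -0.12728859]
aligned disc px [255.7738544  215.93586683] [183.09541761 203.74346732]
```

View pics/s11.png

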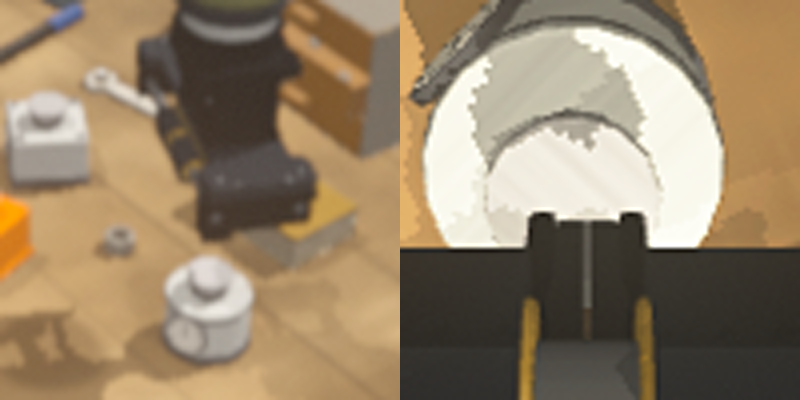

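The square plunger is up again. The round disc is about 2.5 mm to the left of the fingers in the wrist view, so I'll correct y and descend to just above it.

```bash
python3 -m handwheel '[[0,-1.5,3,0,0,0,1],[0,-2.5,9,0,0,0,1],[0,-2.5,15,0,0,0,1],[0,-2.5,20,0,0,0,1],[0,-2.5,23,0,0,0,1],[0,-2.5,25,0,0,0,1],[0,-2.5,25,0,0,0,1],[0,-2.5,25,0,0,0,1],[0,-2.5,25,0,0,0,1]]'; python3 - <<'E'
from h import *
from bench import ctrl
im=ctrl.get_image("scene")
for i in range(3):
    w=ctrl.get_image("wrist");s=ctrl.get_state();print(s["position"],s["ft_force"])
a=cv2.resize(im[180:280,260:360,::-1],None,fx=4,fy=4,interpolation=cv2.INTER_CUBIC)
b=cv2.resize(w[165:265,210:310,::-1],None,fx=4,fy=4,interpolation=cv2.INTER_CUBIC)
cv2.imwrite("pics/s12.png",np.hstack([a,b]))
E
```

```text
time: 16.45
position: [0.5146, -0.2289, 0.0524]
tool_rot: [0.662, 3.071, 0.0]
ft_force: [-0.6, 0.5, 0.9]
grip_width: 0.006
[ 0.51455431 -0.22885232  0.05238603] [-0.03954965 -0.44180935  0.049777  ]
[ 0.5145613  -0.22879434  0.05238216] [ 0.12453838 -0.5607473   1.084133  ]
[ 0.51452299 -0.22881766  0.05235023] [0.26889225 0.24004059 0.71060937]
```

View pics/s12.png

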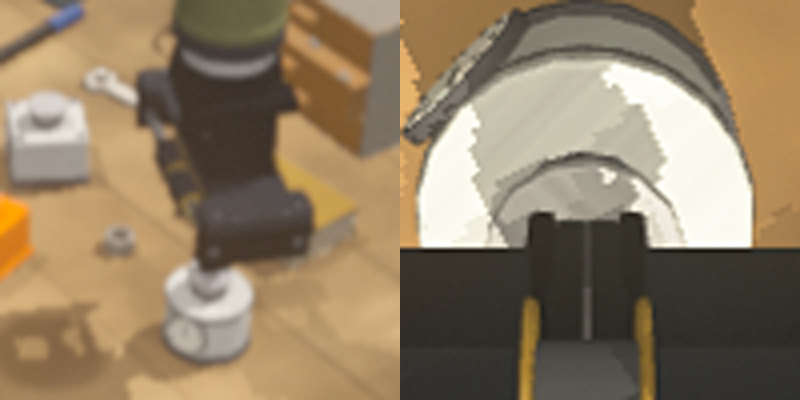

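The fingers are centred on the low round setter's disc: disc centre x≈587, finger x≈587. Contact is expected near TCP z=0.0473.

```bash
python3 -m handwheel '[[0,0,1,0,0,0,1],[0,0,2,0,0,0,1],[0,0,3,0,0,0,1],[0,0,4,0,0,0,1],[0,0,4,0,0,0,1],[0,0,4,0,0,0,1]]'|grep -E 'pos|force'; python3 -m handwheel '[[0,0,0.5,0,0,0,1],[0,0,1,0,0,0,1],[0,0,1,0,0,0,1]]'|grep -E 'pos|force'; python3 -m handwheel '[[0,0,0.5,0,0,0,1],[0,0,1,0,0,0,1],[0,0,1,0,0,0,1]]'|grep -E 'pos|force'; python3 -m handwheel '[[0,0,0,0,0,0,1]]'|grep -E 'pos|force'
```

```text
position: [0.5145, -0.2289, 0.0483]
ft_force: [0.5, -0.3, 0.1]
position: [0.5145, -0.2288, 0.0474]
ft_force: [0.2, -0.7, 1.7]
position: [0.5146, -0.2288, 0.0464]
ft_force: [-1.3, 1.1, 2.7]
position: [0.5145, -0.2288, 0.0464]
ft_force: [-1.2, 0.8, 2.3]
```

Contact was again near 0.0472. I'll press to about half travel and hold.

```bash
python3 -m handwheel '[[0,0,1,0,0,0,1],[0,0,2,0,0,0,1],[0,0,3,0,0,0,1],[0,0,4,0,0,0,1],[0,0,4,0,0,0,1],[0,0,4,0,0,0,1]]'; python3 - <<'E'
from h import *
from bench import ctrl
for i in range(6):
    w=ctrl.get_image("wrist");s=ctrl.get_state();print(s["position"],s["ft_force"])
E
```

```text
time: 19.02
position: [0.5146, -0.2288, 0.0426]
tool_rot: [0.662, 3.071, 0.0]
ft_force: [-1.7, 1.4, 7.3]
grip_width: 0.008
[ 0.51455856 -0.22886026  0.04257262] [-0.79280306  1.00016554  5.71559439]
[ 0.51454074 -0.22884688  0.04256524] [-2.53435037  0.33674655  6.26513581]
[ 0.51453689 -0.22880256  0.04254337] [-2.40499054  0.72231714  5.81652424]
[ 0.51456484 -0.22881732  0.04256893] [-2.27103877 -0.29138094  6.00390435]
[ 0.51455604 -0.22881396  0.04256952] [-1.14075528  0.90252619  5.71940152]
[ 0.5145432  -0.22884194  0.04256371] [-2.16139884  1.20935071  6.20993787]
```

Held. Now I'll retract straight up, well clear, and compare pictures.

```bash
python3 -m handwheel '[[0,0,-2,0,0,0,1],[0,0,-5,0,0,0,1],[0,0,-12,0,0,0,1],[0,0,-35,0,0,0,1],[0,0,-70,0,0,0,1],[0,0,-110,0,0,0,1],[0,0,-150,0,0,0,1],[0,0,-170,0,0,0,1],[0,0,-170,0,0,0,1],[0,0,-170,0,0,0,1],[0,0,-170,0,0,0,1],[0,0,-170,0,0,0,1]]'; python3 - <<'E'
from h import *
from bench import ctrl
S=ctrl.get_image("scene")[:,:,::-1];T=ctrl.get_image("top")[:,:,::-1]
cv2.imwrite("pics/send.png",S);cv2.imwrite("pics/tend.png",T)
s=ctrl.get_state();print(s["position"],s["ft_force"],abs(s["qd"]).max())
s0=cv2.imread("pics/scene0.png")
a=np.hstack([cv2.resize(i[165:280,200:360],None,fx=2.4,fy=2.4,interpolation=cv2.INTER_CUBIC) for i in(s0,S)])
cv2.imwrite("pics/cmp.png",a)
E
```

```text
time: 20.82
position: [0.514, -0.2287, 0.2113]
tool_rot: [-0.662, -3.069, 0.0]
ft_force: [-0.4, -0.0, 0.7]
grip_width: 0.003
[ 0.51420135 -0.22877592  0.21171556] [-0.40982616 -0.55727765  0.64665431] 0.004333922506900463
```

View pics/cmp.png

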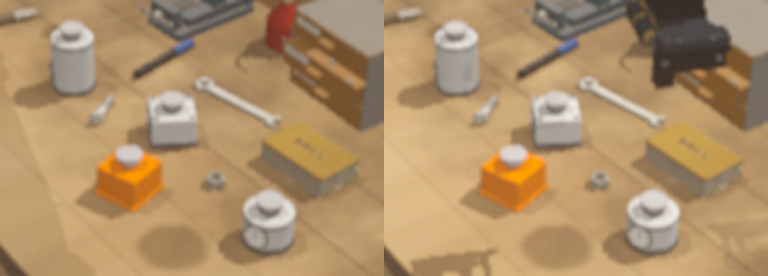

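View pics/send.png

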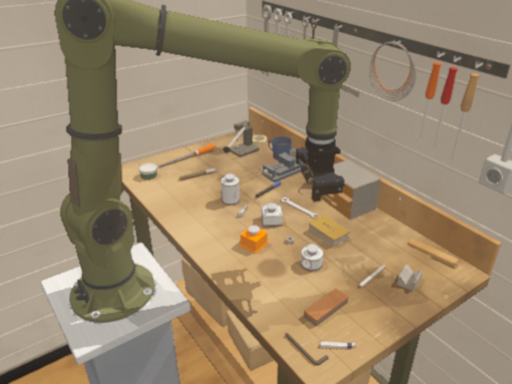

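The before and after views match: plungers up, setters and tools unmoved, and the arm clear above the bench. I'm handing in the job.

```bash
python3 -c "
from bench import ctrl
print(ctrl.close_job(), ctrl.get_state()['time'])"
```

```text
the job is handed in; nothing more can be done
the job is handed in; nothing more can be done
```

I touched off the closed fingertips first on the square setter and then on the low round one. Each plunger was pressed about 4.7 mm at roughly 6 N and held for about half a second. I then lifted clear and handed the job in at about 21 s of the 45 s allowed.

**Last checks:** the before and after scene pictures show all plungers up and the setters and tools where they were. The arm finished clear, with TCP z = 0.21 and only noise on the force reading. I compared the pictures by eye, not by measuring positions again.

**What disagreed:**
- **Fingertip reach:** the closed fingertips ended about 14 mm behind the TCP, not the stated 14 mm (`ctrl.tip_reach`) ahead of it. I spotted this in the camera views, descended in small steps, and took the contact height from the force, near TCP z = 0.047 m on both setters.
- **Setter positions:** the camera estimates of the disc positions differed by 2–6 mm, so I corrected them with close wrist views.
- **Side force:** a sideways force of about 2 N showed while pressing, but no setter visibly moved.

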